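Bolt down the planing stop with a drift pin

TASK

The blue planing stop on the hardwood bed hangs on one bolt and has swung off its other holes. Push the orange-handled drift pin fully home through the stop's drift hole to pull the holes into line, then, with the drift still in, fit the brass bolt fully home in the remaining hole. Finally draw the drift out and stand it back in a hole of the wooden tool block, leaving the bolt in place, and do not knock the other tools and things about.

Things in the scene. Friction and masses are not known exactly. Their poses are not given: they have to be found in the camera images.
- plate: Blue steel planing stop: flat plate 210 x 135 x 8 mm with a 40 mm high fence across one end, flat on a fixed hardwood bed 250 x 165 x 50 mm. It cannot lift or slide, only turn about its first bolt. Origin: on that bolt's axis at the plate's underside (= the bed's top). x runs from the pivot away from the fence, z up. Plate covers x -30 to 180, y -60 to 75 mm; fence x -30 to -18.
- pivot (a point): Top of the pivot bolt's dark hex head, 19 mm above the plate's underside. Friction of about 0.25 N m holds the plate (under 2 N sideways at the holes). The plate has swung anticlockwise (seen from above) off the bed's holes by 0.035 to 0.13 rad, not measured: 5 to 20 mm at the drift hole, 4 to 17 mm at the bolt hole. It must turn back clockwise by that much.
- drift_hole (a point): Centre of the plate's drift hole at its upper face; x 150, y -30 mm in the plate's frame; a through hole 13 mm across. Its mate in the bed, equally far from the pivot, is a blind upright hole 13 mm across, 44 mm deep, mostly hidden under the plate. A drift tip lowered into the middle of the plate's hole first meets solid wood at the bed's top.
- bolt_hole (a point): Centre of the plate's bolt hole at its upper face; x 120, y +45 mm in the plate's frame; a through hole 13 mm across. Its mate in the bed, equally far from the pivot, is 13 mm across and 44 mm deep; both pairs of holes line up at the same angle of the plate.
- drift_grip (a point): Middle of the drift pin's orange round grip (21 mm across, 50 mm long), 70 mm above the tip. Steel shank below the grip's flat shoulder: 11.5 mm across, 45 mm long, its lowest 18 mm tapering to a 7 mm tip; about 120 g. Home: shoulder on the plate, tip 37 mm below the plate's underside. z points tip to grip. It starts upright in a hole of the tool block, shoulder on the block's top.
- drift_tip (a point): Centre of the drift pin's lower tip, on its axis; z points up towards the grip.
- bolt_grip (a point): Middle of the brass bolt's tall hexagonal head (23 mm across corners, 26 mm high), 53 mm above its tip. Shank 10 mm across, 40 mm long, plain (nothing to screw), chamfered tip. Home: head on the plate, tip 32 mm below the plate's underside. It starts upright in a hole of the tool block, head on the block's top.
- bolt_tip (a point): Centre of the bolt's lower tip, on its axis; z points up towards the head.
- block: Dark wooden tool block, fixed, 220 x 70 mm, 56 mm high, origin at the centre of its underside, x along its length. Four round holes in a row at x = -78, -26, +26, +78 mm, y = 0, each 16 mm across and 50 mm deep from the top. Three hold the drift, the bolt and a centre punch, in an order that varies; the last may be empty.
- punch_grip (a point): Middle of the green round handle (18 mm across, 30 mm long) of a centre punch that stands in the tool block; not needed.
- smoother: A metal hand plane, 240 x 62 mm, about 95 mm high, standing beyond the work; origin at the centre of its sole; leave alone.
- oil_bottle: Amber oil bottle, 52 mm across, 130 mm high; origin at its base; leave alone.
- offcut: Wood offcut 140 x 70 x 32 mm, lying on the bench; leave alone.

How it is judged:
On the way, in this order (a step that is already met when the one before it is completed fails the run):
1. the drift is fully home through the plate into the bed (z of drift_tip in the frame of plate below -0.031 m and horizontal distance between drift_tip and drift_hole below 0.006 m and angle between drift_tip's own z axis and vertical below 0.12 rad), for 0.2 s.
2. the bolt is fully home in the other hole while the drift is still in (all of step 1 and z of bolt_tip in the frame of plate below -0.028 m and horizontal distance between bolt_tip and bolt_hole below 0.006 m and angle between bolt_tip's own z axis and vertical below 0.12 rad), for 0.2 s.
At the end, for the whole second after the job is handed in: The bolt's tip is at least 28 mm (of 32) below the plate's underside, within 6 mm of the bolt hole's centre line, upright within 0.12 rad; the drift stands in one of the tool block's holes (tip less than 20 mm above the bench, upright within 0.25 rad); both are at rest (z of bolt_tip in the frame of plate below -0.028 m and horizontal distance between bolt_tip and bolt_hole below 0.006 m and angle between bolt_tip's own z axis and vertical below 0.12 rad and z of drift_tip in the frame of block below 0.02 m and x of drift_tip in the frame of block between -0.1 and 0.1 m and y of drift_tip in the frame of block between -0.02 and 0.02 m and angle between drift_tip's own z axis and vertical below 0.25 rad and linear speed of each of drift, bolt below 0.02 m/s); the robot touches nothing.
It fails at once if a bystander (centre punch, hand plane, oil bottle, offcut) is shifted more than 30 mm (distance of any of punch_grip, smoother, oil_bottle, offcut from where it was at the start of the episode above 0.03 m).
It also fails if it takes over 72 s, if anything falls off the work surface, if the arm or the gripper's body presses on something with over 40 N, if the wrist force passes 120 N, or if a joint passes its speed limit or range.

ROBOT

A 6-joint arm with a two-finger parallel gripper is mounted at the origin on the work surface. World frame = base frame: x ahead of the robot, y to its left, z up, the work surface at z = 0. Lengths are in m, angles in rad, forces in N, time in s.
With the tool pointing down it reaches from about 0.275 to 0.875 m from the base axis. Payload 12.5 kg.
Tool frame: the origin (TCP) lies at the very end of the fingers, on their centre line; the grasp point (between the pads) lies 19 mm behind it; x points along the fingers, y is the direction in which the jaws open and shut, and the axes are right-handed (so a half turn about x gives the same grasp; the last joint's range is limited). The gripper opens to 85 mm and grips with 20 to 120 N. Pads are 22 mm wide; open, the fingers measure 114 mm over their backs; the gripper's body (76 mm by 85 mm) begins 54 mm behind the grasp point. The pads swing forward as they close: fully open they stand 13 mm farther back than shut.
Start: joints at [-1.374, 0.351, 1.652, -0, 1.139, -0.085], TCP at [0.153, -0.528, 0.231] pointing down, gripper open.
Joint ranges: [-2.75, 2.75], [-0.79, 2.1], [0.01, 2.65], [-1.57, 4.71], [0.07, 3.14], [-2.87, 2.87]. Speed limits (rad/s): [2.22, 2.22, 2.79, 3.14, 3.14, 3.14].

INTERFACE

Orientations are given as a 3x3 rotation matrix whose columns are the frame's x, y, z axes.
In Python, from bench import manip gives the robot as it stands. Calls block until the motion is done:
- manip.move_ptp(position, orientation): joint-space move of the TCP to a pose.
- manip.move_l(position, attitude=None, max_speed=0.15): straight line of the TCP; attitude=None keeps the orientation; max_speed is the mean speed in m/s.
- manip.move_j(angles): joint-space move.
- manip.set_gripper(opening, effort=None): opening from 0.0 (shut) to 1.0 (fully open); effort is the grip in N (None keeps the last); returns when the fingers have stopped.
- manip.dwell(seconds).
- manip.inverse_kinematics(position, orientation): joint angles nearest the present ones, or None.
- manip.grab_frame(name): name is "scene" or "side" or "wrist"; returns (picture, depth): 384x512x3 uint8, red, green, blue; 384x512 float32, m along the optical axis (not along the pixel's ray), 0 where there is no reading.
- manip.get_calibration(name): a dict with "camera_matrix" (3x3 intrinsics, pixels), "R" (3x3) and "t" (3): a world point X has camera coordinates R X + t. Camera axes: x right, y down, z forward; pixel columns grow to the right and rows downward; lengths in m; the calibration is good to about 2 mm. A picture is of the moment at which its call begins: read the wrist's pose just before it. get_calibration takes no time and is no camera call; for the wrist camera it gives the pose at the moment of the call.
A pose or a line that the arm cannot do raises manip.Unreachable and nothing moves.
- manip.sign_off(): hands the job in, once; it reports no verdict.
Trained networks look in the newest picture that a camera, given by its name, has taken for a name from the list of things; names that differ only in an ending like _2 or _b are one class to them, and where a whole thing is asked for, a point or a joint stands for the part that bears it (a point fixed in the world has none). Each returns a list of dicts, best first, with "confidence" (0 to 1); they miss things now and then, are a little off and sometimes report something else, mostly with a low value. They report only what shows in the picture. A call takes as long as a camera call.
- manip.look_for(camera, name): "at" ([x, y, z] in m, in world coordinates, good to about 4 mm: the middle of the surface that is visible of it).
Readings, each from a call of its own:
- manip.current_time(): time.
- manip.current_qpos(): joint angles.
- manip.current_joint_vel(): joint speeds.
- manip.current_joint_torque(): joint torques, N m.
- manip.current_ee_pos(): TCP position.
- manip.current_tcp_rot(): TCP orientation.
- manip.current_force(): force on the tool from outside, world axes, zero at the start.
- manip.current_ft_torque(): the same for the moment, N m.
- manip.current_grip_width(): opening from 0.0 (shut) to 1.0 (fully open).
Only numpy, scipy, OpenCV 4.12 (cv2) and the standard library are available. Lean on these libraries where they do the work, as an engineer would, in place of code of your own. Each camera call takes 0.05 s, during which the arm holds its last target.

## Working session

There is one attempt and no reset: what is moved stays moved. The work goes in short steps, each a Python script; the robot and the scene stay as the last script left them, time stands still between calls to the robot, and variables do not carry over. Pictures are saved under pics/ and viewed, and the job is handed in when it is done.

```bash
ls; mkdir -p pics; cat > h.py <<'E'
from bench import manip
import numpy as np, cv2
def save(cam,name):
    im,d=manip.grab_frame(cam); cv2.imwrite(f'pics/{name}.png',im[:,:,::-1]); np.save(f'pics/{name}.npy',d); return im,d
def cal(cam):
    c=manip.get_calibration(cam); return np.array(c["camera_matrix"]),np.array(c["R"]),np.array(c["t"])
def unproj(c,u,v,z):
    K,R,t=c; p=np.linalg.inv(K)@np.array([u,v,1.])*z; return R.T@(p-t)
def onplane(c,u,v,h):
    K,R,t=c; d=R.T@(np.linalg.inv(K)@np.array([u,v,1.])); o=-R.T@t
    return o+d*(h-o[2])/d[2]
def proj(c,X):
    K,R,t=c; p=K@(R@np.asarray(X)+t); return p[:2]/p[2]
E
python3 - <<'E'
from h import *
for c in ["scene","side","wrist"]:
    save(c,c+"0")
    if c!="wrist" :
      for n in ["plate","pivot","drift_hole","bolt_hole","drift_grip","bolt_grip","block","punch_grip","smoother","oil_bottle","offcut"]:
        r=manip.look_for(c,n)
        print(c,n,[(np.round(x["at"],4).tolist(),round(x["confidence"],2)) for x in r[:2]])
print(manip.current_time(),manip.current_tcp_rot(),manip.current_grip_width())
E
```

```text
pics
scene plate [([0.5526, 0.1783, 0.0572], 0.55), ([0.6069, -0.2704, 0.0827], 0.23)]
scene pivot [([0.5543, 0.1771, 0.0586], 0.85)]
scene drift_hole [([0.5504, 0.1807, 0.0589], 0.76)]
scene bolt_hole [([0.5512, 0.1772, 0.0558], 0.82)]
scene drift_grip [([0.5519, 0.1773, 0.0581], 0.6)]
scene bolt_grip [([0.5554, -0.2688, 0.0673], 0.54)]
scene block []
scene punch_grip [([0.497, -0.2667, 0.0708], 0.62)]
scene smoother [([0.7723, -0.0388, 0.0168], 0.81)]
scene oil_bottle [([0.6188, -0.4375, 0.0734], 0.67)]
scene offcut [([0.6293, 0.4028, 0.032], 0.64)]
side plate [([0.553, 0.1844, 0.0607], 0.97)]
side pivot [([0.5481, 0.1848, 0.056], 0.63)]
side drift_hole [([0.5485, 0.1776, 0.057], 0.89)]
side bolt_hole [([0.5472, 0.1852, 0.0615], 0.72)]
side drift_grip []
side bolt_grip [([0.5438, -0.2922, 0.0678], 0.5), ([0.5676, -0.3152, 0.0571], 0.43)]
side block [([0.5653, -0.3145, 0.0568], 0.95)]
side punch_grip [([0.4926, -0.2835, 0.0718], 0.55)]
side smoother [([0.7658, -0.0627, 0.0275], 0.76)]
side oil_bottle [([0.6034, -0.475, 0.0767], 0.67), ([0.5411, -0.291, 0.0684], 0.47)]
side offcut [([0.6678, 0.3852, 0.0293], 0.5)]
1.25 [[ 1.19289662e-05  2.78120725e-01 -9.60546127e-01]
 [ 1.54343855e-05 -9.60546127e-01 -2.78120724e-01]
 [-1.00000000e+00 -1.15077465e-05 -1.57509447e-05]] 1.001128365466285
```

View pics/scene0.png

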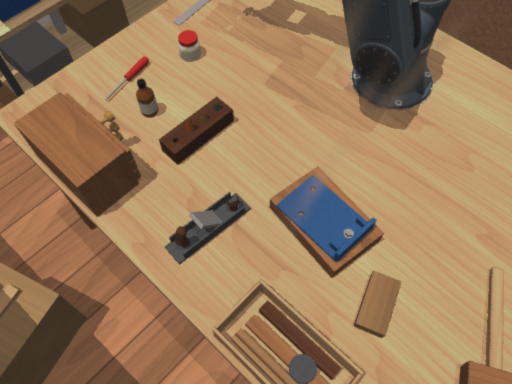

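View pics/side0.png

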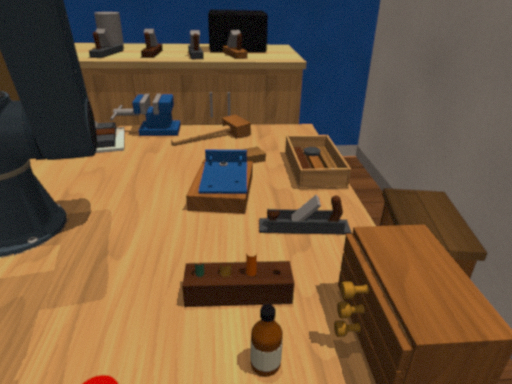

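View pics/wrist0.png

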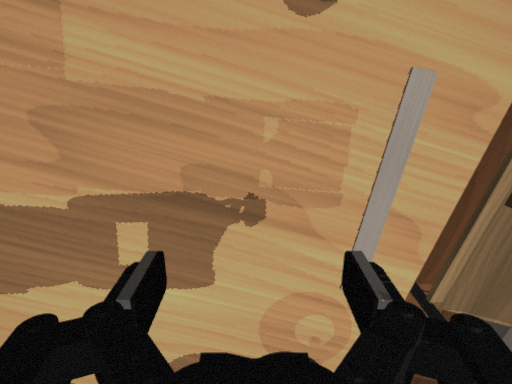

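```bash
python3 - <<'E'
from h import *
K,R,t=cal("wrist"); o=-R.T@t; Rt=manip.current_tcp_rot(); p=manip.current_ee_pos()
print(K.round(1)); print("cam in tool",(np.array(Rt).T@(o-p)).round(4)); print("axis in tool",(np.array(Rt).T@R.T).round(3))
c=cal("scene");print("block px",[proj(c,(0.555,-0.27,.056)).round(1)])
im=cv2.imread('pics/scene0.png')
a=cv2.resize(im[80:180,140:260],None,fx=5,fy=5,interpolation=cv2.INTER_CUBIC);b=cv2.resize(im[160:280,260:390],None,fx=5,fy=5,interpolation=cv2.INTER_CUBIC)
cv2.imwrite('pics/a.png',a);cv2.imwrite('pics/b.png',b)
E
```

```text
[[311.7   0.  253.8]
 [  0.  311.7 188.7]
 [  0.    0.    1. ]]
cam in tool [-0.1424  0.0006 -0.0853]
axis in tool [[ 0.001 -0.329  0.944]
 [ 1.     0.001 -0.   ]
 [-0.001  0.944  0.329]]
block px [array([201.4, 122. ])]
```

View pics/a.png

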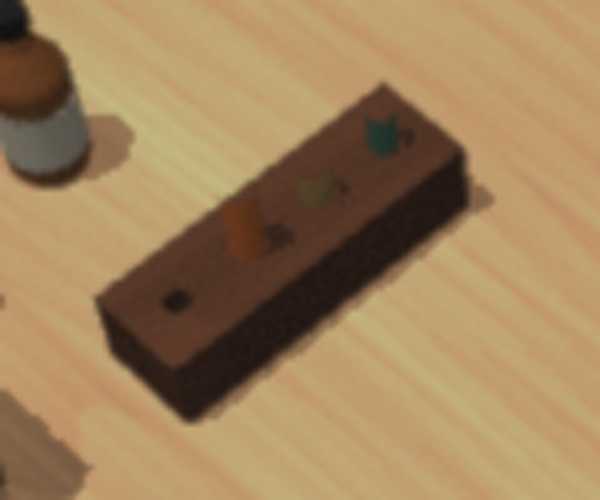

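View pics/b.png

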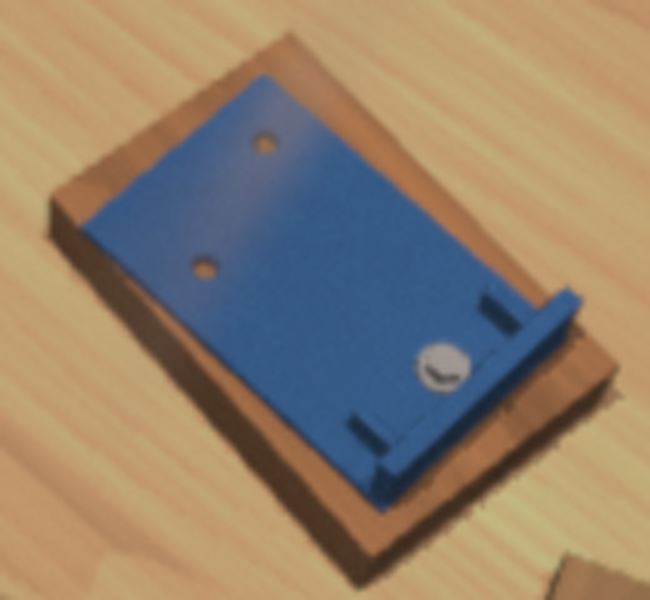

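```bash
python3 - <<'E'
from h import *
c=cal("scene")
g=lambda u,v:(u/5+260-.4,v/5+160-.4)
for n,uv,h in [("pivot",g(441,366),.069),("hA",g(265,143),.058),("hB",g(204,267),.058)]:
    print(n,onplane(c,*uv,h).round(4))
g=lambda u,v:(u/5+140-.4,v/5+80-.4)
for n,uv,h in [("empty",g(177,300),.056),("drift",g(244,225),.081),("bolt",g(317,190),.069),("punch",g(382,137),.071)]:
    print(n,onplane(c,*uv,h).round(4))
print(manip.inverse_kinematics([.55,.18,.22],np.array([[0,0,1],[0,1,0],[-1,0,0]]).astype(float)))
print(manip.inverse_kinematics([.55,.18,.22],np.array([[0,0,-1],[0,-1,0],[-1,0,0]]).astype(float)))
E
```

```text
pivot [0.5484 0.2481 0.069 ]
hA [0.5054 0.1009 0.058 ]
hB [0.5821 0.1253 0.058 ]
empty [ 0.6475 -0.2786  0.056 ]
drift [ 0.5974 -0.2735  0.081 ]
bolt [ 0.5471 -0.2696  0.069 ]
punch [ 0.4963 -0.2691  0.071 ]
[ 2.35847655e-01  4.14136218e-01  1.58772292e+00 -4.44089210e-16
  1.13973352e+00 -1.33494867e+00]
[ 2.35847655e-01  4.14136218e-01  1.58772292e+00 -4.44089210e-16
  1.13973352e+00  1.80664398e+00]
```

```bash
cat >> h.py <<'E'
def RB(th=0.):
    # tool down; tool y = -world y rotated by th, tool z=-world x rotated
    c,s=np.cos(th),np.sin(th); Rz=np.array([[c,-s,0],[s,c,0],[0,0,1]])
    return Rz@np.array([[0,0,-1],[0,-1,0],[-1,0,0]],float)
E
python3 - <<'E'
from h import *
for n,p in [("plate",[.55,.17,.22]),("block",[.575,-.272,.20])]:
    manip.move_ptp(p,RB()); manip.dwell(.3)
    c=cal("wrist"); save("wrist","w_"+n); np.savez(f'pics/{n}_cal.npz',K=c[0],R=c[1],t=c[2])
    print(manip.current_time())
    for m in (["pivot","plate"] if n=="plate" else ["drift_grip","bolt_grip","punch_grip","block"]):
        print(m,[(np.round(x["at"],4).tolist(),round(x["confidence"],2)) for x in manip.look_for("wrist",m)[:2]])
E
```

```text
4.425
pivot [([0.5589, 0.1805, 0.0539], 0.73)]
plate [([0.5537, 0.177, 0.059], 0.58)]
6.5
drift_grip [([0.6076, -0.2847, 0.0813], 0.67)]
bolt_grip [([0.5516, -0.2799, 0.069], 0.56)]
punch_grip [([0.503, -0.2773, 0.0728], 0.62)]
block [([0.59, -0.2776, 0.0564], 0.8), ([0.6046, -0.2824, 0.083], 0.48)]
```

View pics/w_plate.png

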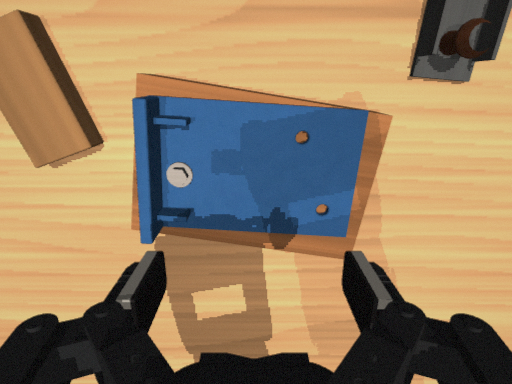

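View pics/w_block.png

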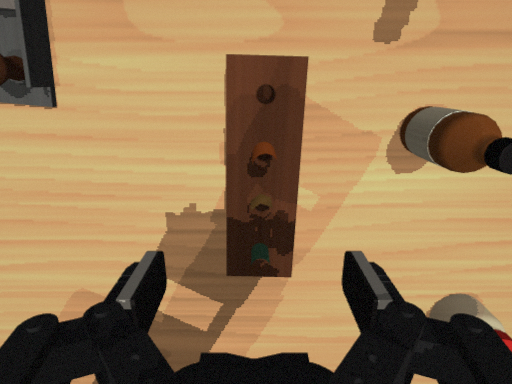

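```bash
python3 - <<'E'
import cv2
im=cv2.imread('pics/w_plate.png'); a=cv2.resize(im[65:265,125:400],None,fx=2.9,fy=2.9,interpolation=cv2.INTER_CUBIC);cv2.imwrite('pics/wp2.png',cv2.convertScaleAbs(a,alpha=1.3,beta=15))
im=cv2.imread('pics/w_block.png'); a=cv2.resize(im[45:285,190:340],None,fx=2.5,fy=2.5,interpolation=cv2.INTER_CUBIC);cv2.imwrite('pics/wb2.png',cv2.convertScaleAbs(a,alpha=2.2,beta=20))
E
```

```text
(no output)
```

View pics/wp2.png

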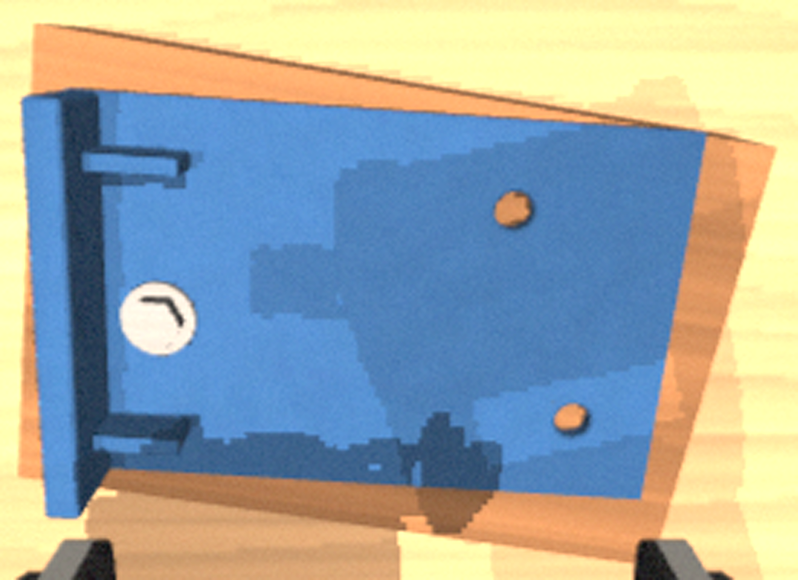

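View pics/wb2.png

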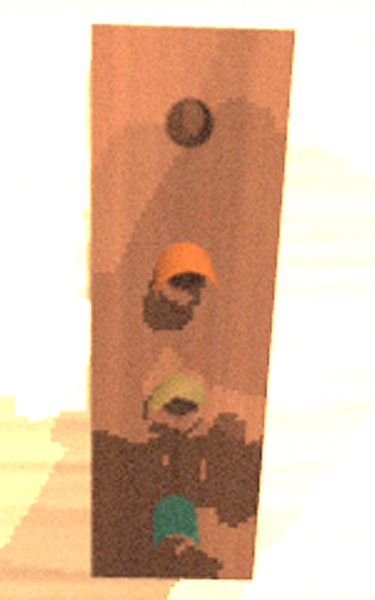

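```bash
cat > m.py <<'E'
from h import *
def L(n): z=np.load(f'pics/{n}_cal.npz'); return z['K'],z['R'],z['t']
cb=L("block"); cp=L("plate")
gb=lambda u,v:((u+.5)/2.5-.5+190,(v+.5)/2.5-.5+45)
gp=lambda u,v:((u+.5)/2.9-.5+125,(v+.5)/2.9-.5+65)
B={n:onplane(cb,*gb(*uv),h) for n,uv,h in [("TL",(92,25),.056),("TR",(295,30),.056),("BR",(251,578),.056),("BL",(90,576),.056),("empty",(190,122),.056)]}
P={n:onplane(cp,*gp(*uv),h) for n,uv,h in [("pTR",(706,132),.058),("pBR",(641,498),.058),("hB",(513,208),.058),("hD",(571,418),.058),("piv",(158,318),.069),("bTL",(35,24),.05),("bTR",(775,148),.05),("bBR",(657,563),.05)]}
E
python3 - <<'E'
from m import *
for d in (B,P):
    for k,v in d.items(): print(k,v.round(4))
nn=lambda a,b:(np.linalg.norm(b-a).round(4), np.degrees(np.arctan2(*(b-a)[[1,0]])).round(2))
print("block",nn(B["TL"],B["TR"]),nn(B["BL"],B["BR"]),nn(B["BL"],B["TL"]),nn(B["BR"],B["TR"]),"c",(sum(B[k] for k in("TL","TR","BR","BL"))/4).round(4))
print("plate edge",nn(P["pBR"],P["pTR"]),"holes",nn(P["hD"],P["hB"]),"piv-D",nn(P["piv"],P["hD"]),"piv-B",nn(P["piv"],P["hB"]))
print("bed",nn(P["bTL"],P["bTR"]),nn(P["bBR"],P["bTR"]))
dp=np.load('pics/w_plate.npy'); u,v=gp(400,350); print(dp[int(v),int(u)],unproj(cp,u,v,dp[int(v),int(u)]))
db=np.load('pics/w_block.npy'); u,v=gb(130,200); print(unproj(cb,u,v,db[int(v),int(u)]))
E
```

```text
TL [ 0.681  -0.2486  0.056 ]
TR [ 0.6796 -0.3174  0.056 ]
BR [ 0.4615 -0.3112  0.056 ]
BL [ 0.4624 -0.2418  0.056 ]
empty [ 0.6497 -0.2822  0.056 ]
pTR [0.6087 0.0608 0.058 ]
pBR [0.4745 0.069  0.058 ]
hB [0.5837 0.1228 0.058 ]
hD [0.5071 0.0977 0.058 ]
piv [0.5483 0.2427 0.069 ]
bTL [0.6419 0.2795 0.05  ]
bTR [0.6027 0.034  0.05  ]
bBR [0.4415 0.0572 0.05  ]
block (np.float64(0.0688), np.float64(-91.21)) (np.float64(0.0694), np.float64(-90.73)) (np.float64(0.2187), np.float64(-1.78)) (np.float64(0.2181), np.float64(-1.63)) c [ 0.5712 -0.2798  0.056 ]
plate edge (np.float64(0.1344), np.float64(-3.51)) holes (np.float64(0.0806), np.float64(18.11)) piv-D (np.float64(0.1511), np.float64(-105.86)) piv-B (np.float64(0.1255), np.float64(-73.53))
bed (np.float64(0.2486), np.float64(-99.07)) (np.float64(0.163), np.float64(-8.2))
0.31925488 [0.53384877 0.16041207 0.05978121]
[ 0.62243937 -0.26079357  0.05543354]
```

```bash
python3 - <<'E'
from h import *
th=np.radians(-1.7); R=RB(th)
manip.set_gripper(0.6,60)
manip.move_ptp([.5972,-.2806,.14],R)
c=cal("wrist"); save("wrist","w_pre")
manip.move_l([.5972,-.2806,.062],R,.12)
print(np.round(manip.current_force(),2))
manip.set_gripper(0.0,80)
print("grip",manip.current_grip_width(),np.round(manip.current_force(),2),manip.current_time())
manip.move_l([.5972,-.2806,.17],R,.15)
print("grip",manip.current_grip_width(),np.round(manip.current_force(),2),manip.current_time())
save("wrist","w_held")
E
```

```text
[ 0.77 -0.48  0.85]
grip 0.2290971104484736 [-1.82  1.04  5.71] 8.7417
grip 0.22577504529986508 [-0.94 -0.73 -1.  ] 9.6083
```

View pics/w_pre.png

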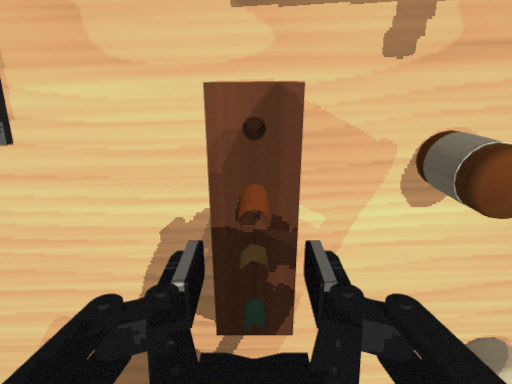

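View pics/w_held.png

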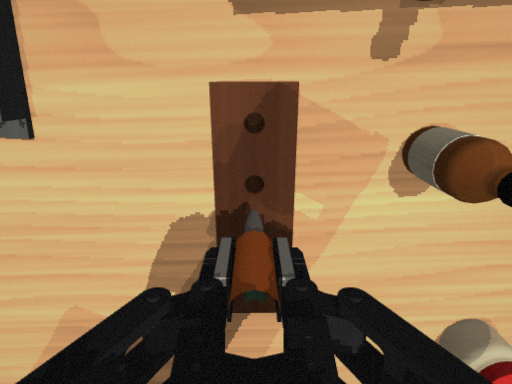

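```bash
python3 - <<'E'
from h import *
R=RB(np.radians(-1.7))
manip.move_ptp([.5071,.0977,.135],R)
manip.move_l([.5071,.0977,.118],R,.1)
manip.dwell(.2)
print(manip.current_ee_pos().round(4),np.round(manip.current_force(),2),manip.current_time())
c=cal("wrist");print("tip exp",proj(c,manip.current_ee_pos()+[0,0,-.051]),"hole",proj(c,[.5071,.0977,.058]))
im,d=save("wrist","w_hov"); a=cv2.resize(im[120:300,170:350,::-1],None,fx=3.3,fy=3.3,interpolation=cv2.INTER_CUBIC);cv2.imwrite('pics/w_hov2.png',a)
save("side","s_hov");im,d=save("scene","sc_hov"); a=cv2.resize(im[150:290,250:400,::-1],None,fx=4,fy=4,interpolation=cv2.INTER_CUBIC);cv2.imwrite('pics/sc_hov2.png',a)
E
```

```text
[0.5074 0.0976 0.1184] [-0.78  0.99 -0.64] 11.625
tip exp [253.24892586 214.17542279] hole [253.1375516  209.14923626]
```

View pics/w_hov2.png

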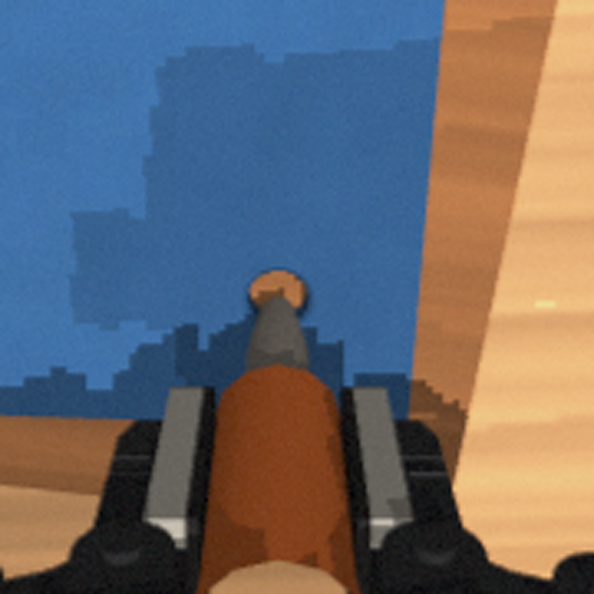

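View pics/sc_hov2.png

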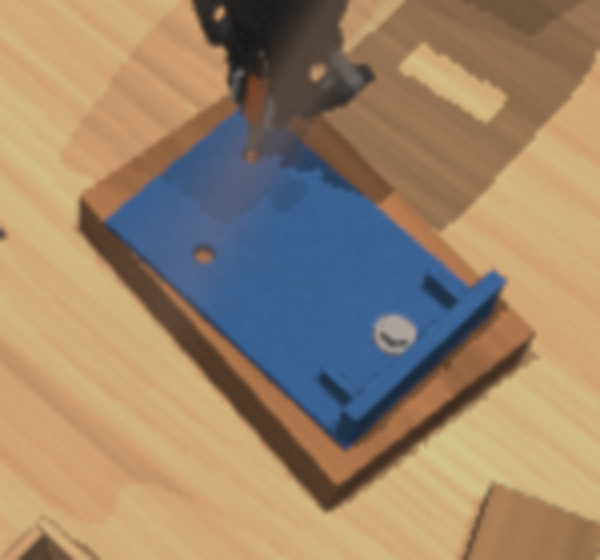

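```bash
python3 - <<'E'
from h import *
R=RB(np.radians(-1.7))
f0=np.array(manip.current_force())
for z in [.112,.107,.104,.1025]:
    manip.move_l([.5071,.0977,z],R,.06)
    print(z,manip.current_ee_pos().round(4),(manip.current_force()-f0).round(2))
# drag clockwise along the arc
piv=np.array([.547,.2455]); v=np.array([.5071,.0977])-piv
for a in np.linspace(0,-.087,7)[1:]:
    c,s=np.cos(a),np.sin(a); q=piv+np.array([[c,-s],[s,c]])@v
    manip.move_l([*q,.1025],R,.04)
    print(round(a,3),manip.current_ee_pos().round(4),(manip.current_force()-f0).round(2))
print(manip.current_time(),manip.current_grip_width())
save("wrist","w_drag")
E
```

```text
0.112 [0.5068 0.0977 0.1116] [ 1.23 -0.46  0.78]
0.107 [0.5069 0.0977 0.1066] [-0.03 -0.17  0.2 ]
0.104 [0.507  0.0977 0.1039] [ 0.98 -0.8  -0.08]
0.1025 [0.5071 0.0977 0.1025] [ 1.7  -1.04  0.89]
-0.014 [0.5048 0.0983 0.1025] [ 0.84 -0.2   0.25]
-0.029 [0.5029 0.099  0.1026] [ 1.45 -0.97  0.78]
-0.044 [0.5007 0.0996 0.1026] [ 1.85 -1.09  0.23]
-0.058 [0.4985 0.1003 0.1025] [ 1.27 -0.83 -0.05]
-0.072 [0.4963 0.101  0.1025] [1.3  0.01 0.48]
-0.087 [0.4942 0.1018 0.1025] [ 0.58 -0.1  -1.05]
14.275 0.2255698068633241
```

View pics/w_drag.png

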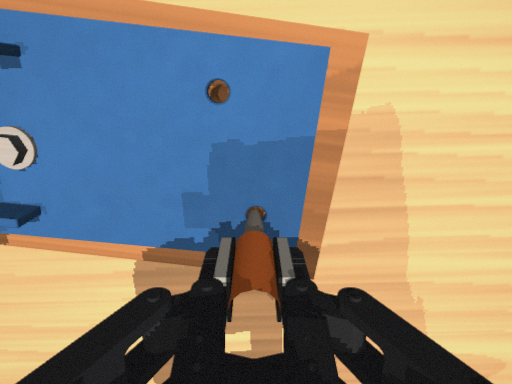

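```bash
python3 - <<'E'
import cv2
im=cv2.imread('pics/w_drag.png'); a=cv2.resize(im[60:240,170:350],None,fx=4,fy=4,interpolation=cv2.INTER_CUBIC);cv2.imwrite('pics/w_drag2.png',cv2.convertScaleAbs(a[:600],alpha=1.5,beta=10))
E
```

```text
(no output)
```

View pics/w_drag2.png

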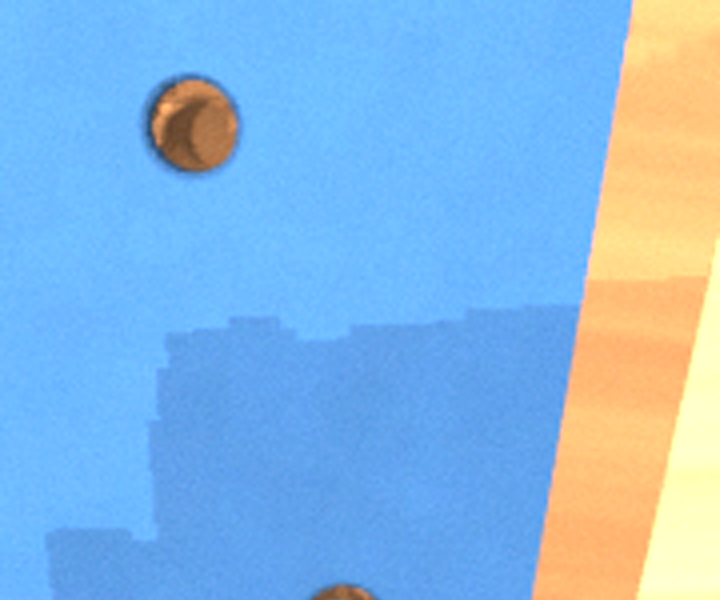

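```bash
cat > push.py <<'E'
from h import *
def push(xy,zs,R,f0,lim=25,sp=.05):
    for z in zs:
        manip.move_l([*xy,z],R,sp)
        f=manip.current_force()-f0; p=manip.current_ee_pos()
        print(round(z,4),p.round(4),f.round(1))
        if np.linalg.norm(f)>lim: print("LIM"); return False
    return True
E
python3 - <<'E'
from push import *
R=RB(np.radians(-1.7)); f0=np.array(manip.current_force())
print(push([.4943,.1018],[.100,.097,.094,.090,.086,.082,.078],R,f0,20))
print(manip.current_time(),manip.current_grip_width())
E
```

```text
0.1 [0.4943 0.1017 0.0998] [ 0.2 -1.3 -0.3]
0.097 [0.4942 0.1018 0.0968] [-0.3 -0.7 -1.1]
0.094 [0.4942 0.1018 0.0938] [ 1.2 -1.  -0.5]
0.09 [0.4941 0.1017 0.0897] [-0.1 -0.7 -0.9]
0.086 [0.4939 0.1018 0.0856] [-0.2 -0.9 -1.9]
0.082 [0.4938 0.1018 0.0815] [-1.4 -0.8 -2.3]
0.078 [0.4938 0.1018 0.0775] [-3.5 -0.8 -3.1]
True
16.075 0.22799352012116983
```

```bash
python3 - <<'E'
from push import *
R=RB(np.radians(-1.7)); f0=np.array([.3,.3,-.5])
print(push([.4943,.1018],[.074,.070,.067,.065,.064,.0632],R,f0,25))
print(manip.current_time(),manip.current_grip_width())
save("wrist","w_in"); save("side","s_in")
E
```

```text
0.074 [0.4939 0.1018 0.0736] [-3.1 -1.6 -5.2]
0.07 [0.4939 0.1018 0.0697] [-4.4 -0.7 -4.8]
0.067 [0.4939 0.1018 0.0668] [-5.6 -1.  -2.3]
0.065 [0.4939 0.1018 0.065 ] [-5.8 -1.6  0.5]
0.064 [0.4941 0.1018 0.0649] [-10.2  -1.3  13.4]
0.0632 [0.4942 0.1018 0.0648] [-13.3  -2.   24.4]
LIM
False
17.575 0.22287825480287463
```

View pics/w_in.png

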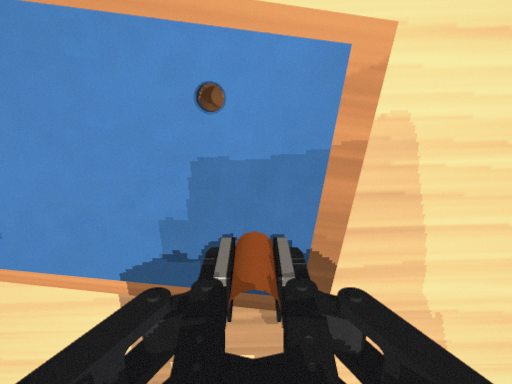

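```bash
python3 - <<'E'
from h import *
R=RB(np.radians(-1.7))
manip.dwell(.25)
manip.set_gripper(.55)
manip.move_l([.494,.1018,.16],R,.2)
manip.move_l([.52,.115,.20],R,.25)
manip.dwell(.2)
c=cal("wrist"); np.savez('pics/plate2_cal.npz',K=c[0],R=c[1],t=c[2]); im,d=save("wrist","w_plate2")
a=cv2.resize(im[60:260,125:400,::-1],None,fx=2.9,fy=2.9,interpolation=cv2.INTER_CUBIC);cv2.imwrite('pics/wp3.png',cv2.convertScaleAbs(a,alpha=1.4,beta=10))
print(manip.current_time())
E
```

```text
19.5417
```

View pics/wp3.png

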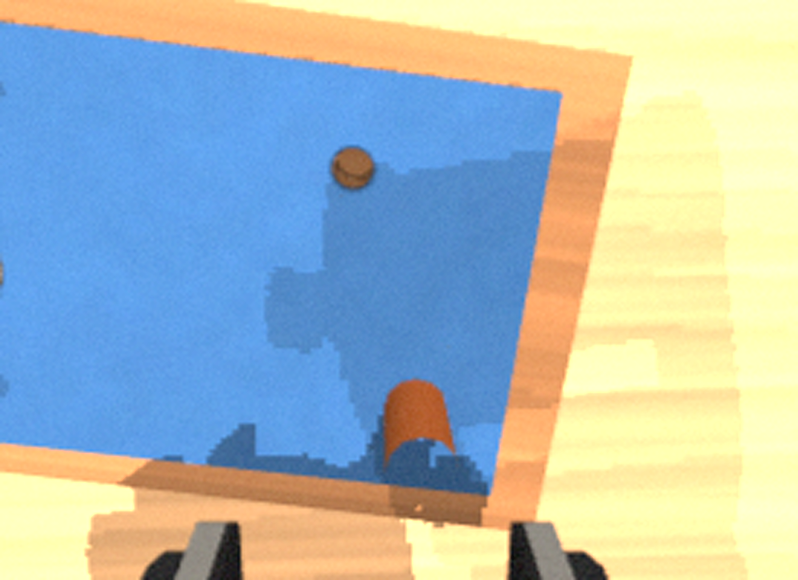

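```bash
python3 - <<'E'
from h import *
z=np.load('pics/plate2_cal.npz'); c=(z['K'],z['R'],z['t'])
g=lambda u,v:((u+.5)/2.9-.5+125,(v+.5)/2.9-.5+60)
print("bolt hole",onplane(c,*g(353,167.5),.058).round(4))
a,b=onplane(c,*g(561,92),.058),onplane(c,*g(489,495),.058); print(a.round(4),b.round(4),np.degrees(np.arctan2(*(a-b)[[1,0]])),np.linalg.norm(a-b))
R=RB(np.radians(-1.7))
manip.set_gripper(.6,80)
manip.move_ptp([.5452,-.2790,.13],R)
manip.move_l([.5452,-.2790,.060],R,.12)
manip.set_gripper(0.0,80)
print("grip",manip.current_grip_width(),np.round(manip.current_force(),2))
manip.move_l([.5452,-.2790,.15],R,.18)
manip.dwell(.1)
print("grip",manip.current_grip_width(),manip.current_time())
p=manip.current_ee_pos();c=cal("wrist");print("tip exp",proj(c,p+[0,0,-.044]))
im,d=save("wrist","w_bolt");a=cv2.resize(im[120:300,170:350,::-1],None,fx=3.3,fy=3.3,interpolation=cv2.INTER_CUBIC);cv2.imwrite('pics/w_bolt2.png',cv2.convertScaleAbs(a,alpha=1.7,beta=10))
E
```

```text
bolt hole [0.573  0.1194 0.058 ]
[0.5933 0.0564 0.058 ] [0.4599 0.0762 0.058 ] -8.423478755771443 0.1348134630745294
grip 0.23996545069574457 [-1.73  0.54  5.77]
grip 0.23622666608310552 23.1167
tip exp [253.28339786 218.28760459]
```

View pics/w_bolt2.png

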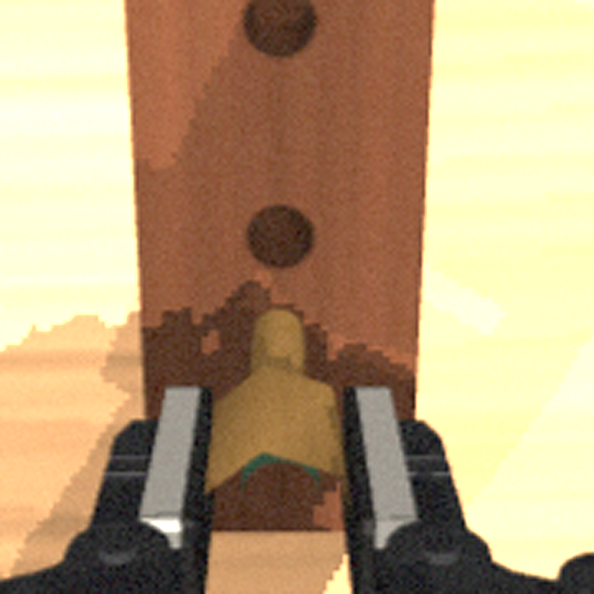

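```bash
python3 - <<'E'
from push import *
R=RB(np.radians(-1.7)); xy=[.5728,.1197]
manip.move_ptp([*xy,.14],R)
manip.move_l([*xy,.108],R,.1); manip.dwell(.15)
f0=np.array(manip.current_force()); 
p=manip.current_ee_pos();c=cal("wrist");print("tip exp",proj(c,p+[0,0,-.044]),"hole",proj(c,[.573,.1194,.058]))
im,d=save("wrist","w_bh");a=cv2.resize(im[120:300,170:350,::-1],None,fx=3.3,fy=3.3,interpolation=cv2.INTER_CUBIC);cv2.imwrite('pics/w_bh2.png',cv2.convertScaleAbs(a,alpha=1.7,beta=10))
print(manip.current_time(),p)
E
```

```text
tip exp [253.24332993 218.48007575] hole [253.63524829 214.67274374]
25.3167 [0.57325102 0.11964289 0.10868646]
```

View pics/w_bh2.png

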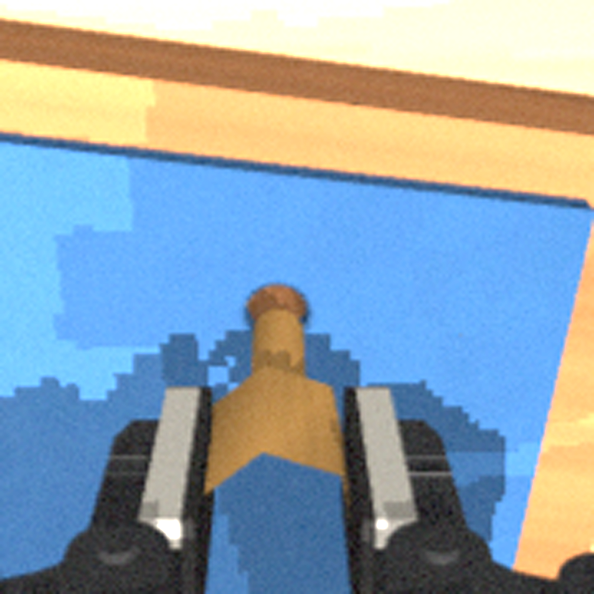

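```bash
python3 - <<'E'
from push import *
R=RB(np.radians(-1.7)); f0=np.array(manip.current_force())
print(push([.5729,.1196],[.103,.100,.097,.094,.091,.087,.082],R,f0,14))
print(manip.current_time())
E
```

```text
0.103 [0.5727 0.1196 0.1027] [-0.8  0.3  0.6]
0.1 [0.5728 0.1196 0.0998] [-0.9  0.7  0.1]
0.097 [0.5728 0.1196 0.0968] [-0.7 -0.9  0.5]
0.094 [0.5728 0.1196 0.0938] [-2.4  0.7 -0.1]
0.091 [0.5728 0.1196 0.0908] [-0.4 -0.2  0.6]
0.087 [0.5727 0.1196 0.0867] [-0.6  0.6 -0.4]
0.082 [0.5727 0.1196 0.0816] [-1.   0.3  0.9]
True
27.0667
```

```bash
python3 - <<'E'
from push import *
R=RB(np.radians(-1.7)); f0=np.array([-.5,.2,0])
print(push([.5729,.1196],[.074,.067,.064,.0625,.0617,.061],R,f0,20))
manip.dwell(.2)
print(manip.current_time())
manip.set_gripper(.5)
manip.dwell(.1)
manip.move_l([.5729,.1196,.16],R,.2)
manip.move_l([.53,.115,.20],R,.25)
manip.dwell(.2)
c=cal("wrist"); np.savez('pics/plate4_cal.npz',K=c[0],R=c[1],t=c[2]); im,d=save("wrist","w_plate4")
a=cv2.resize(im[60:260,125:400,::-1],None,fx=2.9,fy=2.9,interpolation=cv2.INTER_CUBIC);cv2.imwrite('pics/wp4.png',cv2.convertScaleAbs(a,alpha=1.4,beta=10))
save("side","s4")
print(manip.current_time())
E
```

```text
0.074 [0.5727 0.1196 0.0736] [ 1.1 -0.4 -1. ]
0.067 [0.5728 0.1196 0.0666] [-0.2 -0.2 -0.2]
0.064 [0.5729 0.1196 0.0639] [ 0.2 -0.5 -1. ]
0.0625 [0.5732 0.1196 0.0631] [-1.3 -0.2  5.6]
0.0617 [0.5733 0.1197 0.063 ] [-4.5 -1.4 14.4]
0.061 [0.5734 0.1197 0.063 ] [-7.  -1.  20.5]
LIM
False
28.8667
30.6333
```

View pics/wp4.png

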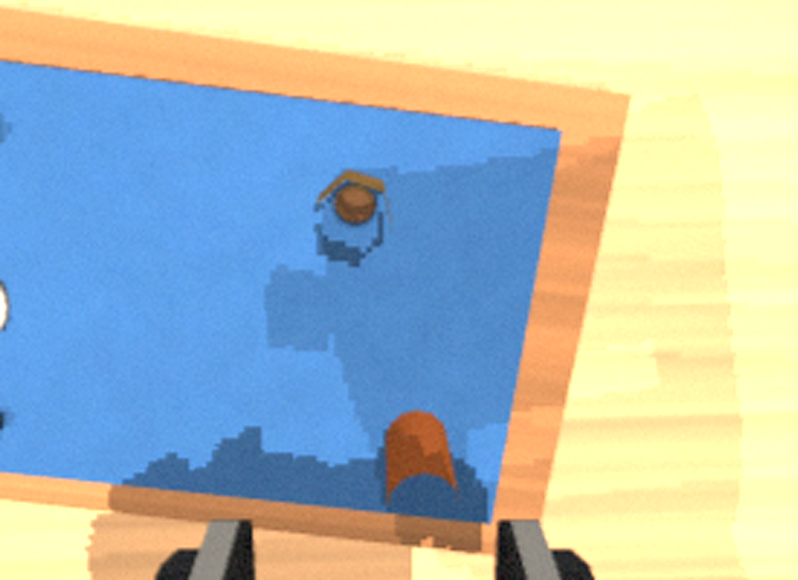

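View pics/s4.png

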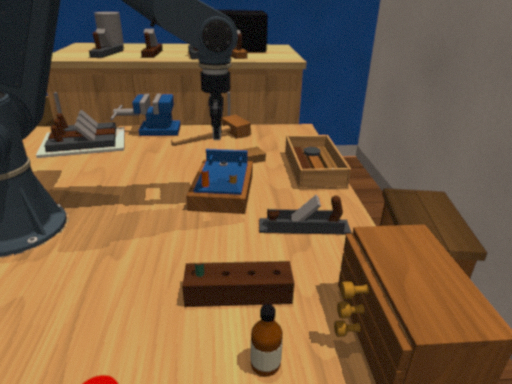

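```bash
python3 - <<'E'
from push import *
R=RB(np.radians(-1.7)); xy=[.494,.1018]
manip.move_l([*xy,.15],R,.2)
manip.move_l([*xy,.066],R,.12)
manip.set_gripper(0,80)
print(manip.current_grip_width(),np.round(manip.current_force(),1))
for z in [.08,.10,.13,.17]:
    manip.move_l([*xy,z],R,.12); print(z,manip.current_ee_pos().round(4),np.round(manip.current_force(),1),manip.current_grip_width())
manip.move_ptp([.5972,-.2806,.15],R)
manip.move_l([.5972,-.2806,.122],R,.12); manip.dwell(.15)
c=cal("wrist");p=manip.current_ee_pos();print(p,"tip exp",proj(c,p+[0,0,-.051]),"hole",proj(c,[.5972,-.2806,.056]))
im,d=save("wrist","w_ret");a=cv2.resize(im[120:300,170:350,::-1],None,fx=3.3,fy=3.3,interpolation=cv2.INTER_CUBIC);cv2.imwrite('pics/w_ret2.png',cv2.convertScaleAbs(a,alpha=1.7,beta=10))
print(manip.current_time())
im,d=save("scene","sc_ret");cv2.imwrite('pics/sc_ret2.png',cv2.resize(im[150:290,250:400,::-1],None,fx=4,fy=4,interpolation=cv2.INTER_CUBIC))
E
```

```text
0.22469027372736206 [-1.4 -0.   5.2]
0.08 [0.4943 0.1019 0.0805] [-0.2 -0.2 -1.7] 0.2287207711885979
0.1 [0.4941 0.1018 0.0999] [ 1.4 -0.2 -2. ] 0.2247468199695214
0.13 [0.4939 0.1018 0.1295] [ 0.2 -0.7 -1.5] 0.22936381176476348
0.17 [0.4937 0.1018 0.1692] [-0.9 -0.1 -1.8] 0.22236370283866103
[ 0.59764202 -0.28061067  0.12289667] tip exp [253.22324368 214.19244937] hole [253.25885862 205.87180572]
35.8083
```

View pics/w_ret2.png

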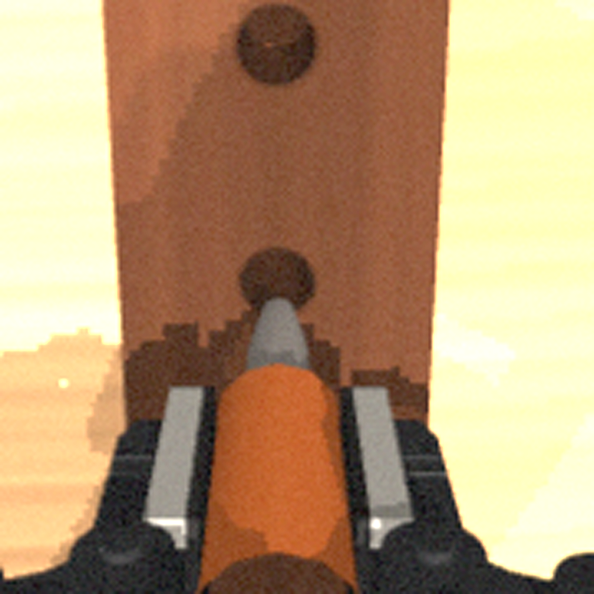

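View pics/sc_ret2.png

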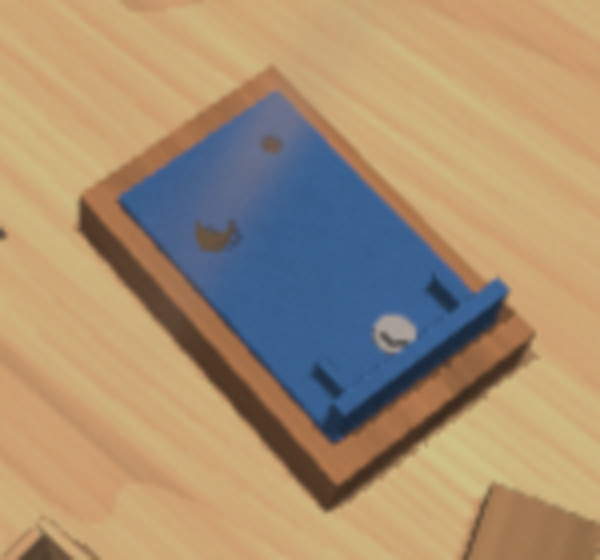

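```bash
python3 - <<'E'
from push import *
R=RB(np.radians(-1.7)); xy=[.5977,-.2806]; f0=np.array(manip.current_force())
print(push(xy,[.112,.105,.098,.088,.075,.067,.0645],R,f0,15,.08))
print(manip.current_time())
save("wrist","w_ret3")
E
```

```text
0.112 [ 0.5973 -0.2804  0.1112] [ 0.2 -0.2  0.3]
0.105 [ 0.5974 -0.2805  0.1044] [-0.8  0.9  0.5]
0.098 [ 0.5974 -0.2804  0.0974] [0.4 1.  1.1]
0.088 [ 0.5973 -0.2804  0.0872] [1.1 1.8 0.3]
0.075 [ 0.5973 -0.2804  0.0742] [0.5 1.  0.7]
0.067 [ 0.5974 -0.2805  0.0664] [0.1 1.5 0.9]
0.0645 [ 0.598  -0.2808  0.065 ] [-0.8  1.2  3.5]
True
37.7167
```

Down on the block's top. Release, retreat, and check.

```bash
python3 - <<'E'
from push import *
R=RB(np.radians(-1.7))
manip.set_gripper(.55); manip.dwell(.15)
manip.move_l([.5975,-.2806,.16],R,.2)
manip.move_l([.575,-.25,.22],R,.25); manip.dwell(.3)
im,d=save("wrist","w_end");cv2.imwrite('pics/w_end2.png',cv2.convertScaleAbs(im[:,:,::-1],alpha=1.5))
for m in ["drift_grip","punch_grip"]:
    print(m,[(np.round(x["at"],4).tolist(),round(x["confidence"],2)) for x in manip.look_for("wrist",m)[:2]])
im,d=save("scene","sc_end");cv2.imwrite('pics/sc_end2.png',cv2.resize(im[80:290,140:400,::-1],None,fx=2.8,fy=2.8,interpolation=cv2.INTER_CUBIC))
im,d=save("side","s_end");cv2.imwrite('pics/s_end2.png',cv2.resize(im[130:320,160:320,::-1],None,fx=3,fy=3,interpolation=cv2.INTER_CUBIC))
for m in ["smoother","oil_bottle","offcut"]:
    print(m,[(np.round(x["at"],4).tolist(),round(x["confidence"],2)) for x in manip.look_for("scene",m)[:2]])
print(manip.current_time())
E
```

```text
drift_grip [([0.607, -0.2795, 0.0821], 0.6)]
punch_grip [([0.4995, -0.2726, 0.0761], 0.71)]
smoother [([0.5432, 0.178, 0.0551], 0.72), ([0.7752, -0.0362, 0.0189], 0.68)]
oil_bottle [([0.6167, -0.4376, 0.0708], 0.79)]
offcut [([0.6247, 0.4031, 0.0346], 0.58)]
40.0583
```

View pics/w_end2.png

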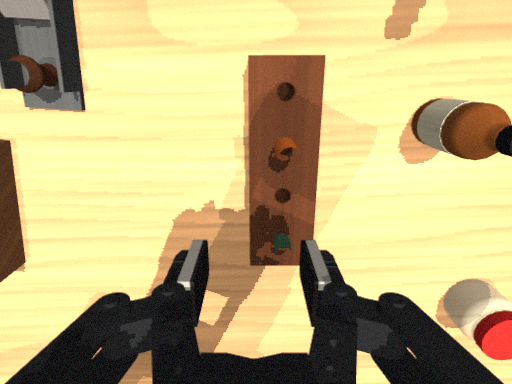

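View pics/s_end2.png

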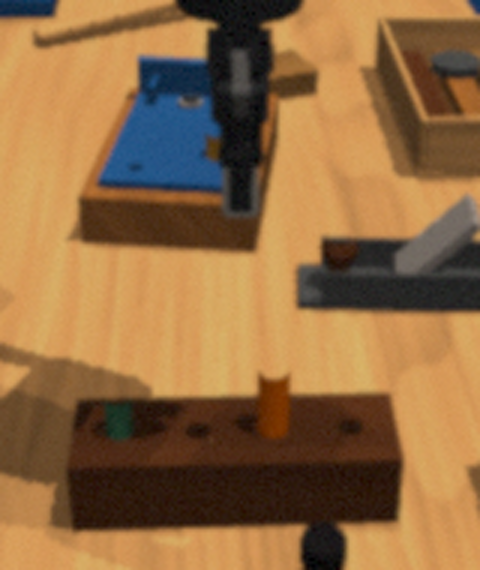

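View pics/sc_end2.png

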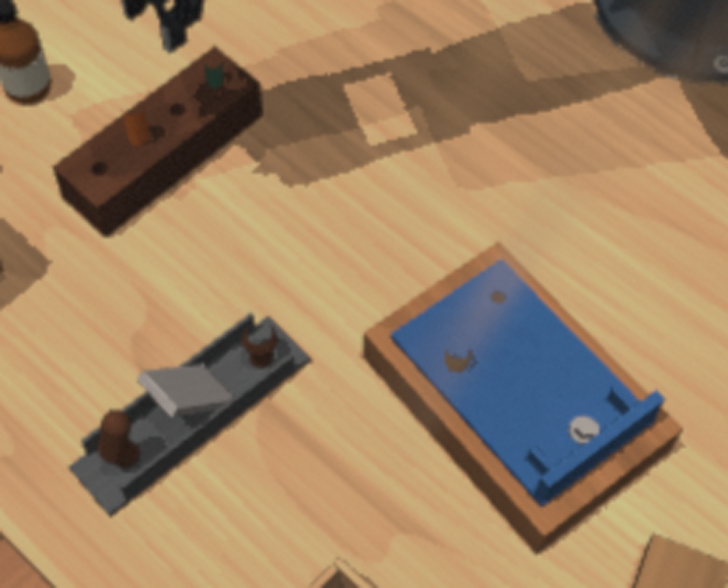

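The drift stands upright in the block at side-crop pixel (274,405). The bolt is in the stop at scene-crop pixel (458,360), and nothing else has moved.

```bash
python3 - <<'E'
from h import *
print(manip.sign_off())
E
```

```text
the job is handed in; nothing more can be done
None
```

The job is done and handed in at about 40 s of the 72 s allowed; the sign-off reports no verdict.

- **Drift in:** I lowered the drift tip into the stop's drift hole and swung the stop clockwise by about 0.087 rad. I then pushed the drift down until its shoulder met the plate, where the upward force rose to about 24 N.
- **Bolt in:** With the drift still in, I pushed the bolt down until its head met the plate, at about 20 N. The last pictures, taken after the drift came out, show the bolt still in its hole.
- **Drift back:** I drew the drift straight out and stood it in the hole of the tool block it came from. It was upright in both outside views when I let go and backed off.
- **Bystanders:** The hand plane, oil bottle, offcut and centre punch all read within about 6 mm of where they started. That difference is within the detector's noise.

**Disagreements:**
- Both seating contacts came about 1 mm higher than the nominal heights, which is within the calibration error.
- The detector's top hit for the hand plane in the last scene picture was actually the blue stop. Its second hit was the real hand plane, still where it had been.

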